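# Load the panel carrier into the UV curing hood and start it

## Task

Slide the panel carrier nose-first along the bench into the curing hood, letting the carrier itself push the sprung flap open (keep the gripper off the flap), until the flap has dropped shut behind the rack and only the handle sticks out. Let go of it, then press the big start key on the hood's control pod just until it clicks, without squashing it to the bottom. Leave the paint can and the mixing cup where they stand.

Things in the scene. Friction and masses are not known exactly. Their poses are not given: they have to be found in the camera images.
- hood: UV curing hood, fixed: grey tunnel box 98 mm wide, 164 long, 106 high, amber-brown roof, no floor. Origin on the bench at the middle of its mouth; x axis points level into the tunnel, y left looking in. Inside 86 mm wide, back wall 155 mm from the mouth. A flap fills the mouth. On its +y side is the white control pod (x 10 to 145, y 49 to 141, 95 mm high); start key on top at x 60, y 95
- flap (a joint): angle of the aluminium flap in the mouth: 0 = hanging shut, grows to 1.35 rad swinging inwards and up; never outwards. 82 mm wide, 65 high, hinged along its top, 8 mm inside the mouth, 85 mm above the bench. A weak spring shuts it (under 2 N). It rides on the rack and drops shut once the carrier's origin is some 102 mm inside the mouth (the back wall stops it at 117)
- flap_edge (a point): middle of the flap's lower edge; when shut it hangs 20 mm above the bench, so that the carrier's flat stem passes beneath it
- carrier: loose aluminium carrier, about 0.3 kg, 200 mm long: a rack 75 mm long, 66 wide, 50 high with four white test panels on edge; from its tail end a flat stem 22 mm wide, 8 high runs back 125 mm and bears an upright steel grip blade. Origin on the underside, mid-rack; x axis points to the nose, away from the blade; z up. Slides easily on the bench; nose-heavy if lifted by the blade
- carrier_grip (a point): grip point on the blade, 142.5 mm behind the carrier's origin (its -x), 78 mm above the carrier's underside. The blade is 14 mm thick (along the carrier's y), 30 mm long (along x), top at 92 mm: a gripper holding it here from above can overhang the hood's roof
- start_key (a joint): how far the start key is pressed, m: 0 = up, 0.0105 = hard stop. Rubber dome: the force climbs to about 6 N near 3 to 4 mm, then falls steadily (the click; counts as clicked beyond 4.5 mm), to 5 N at 6 mm and 3 N at 8 mm. Beyond 9.5 mm it counts as squashed. Springs back when let go
- key_top (a point): centre of the start key's flat top: a black round key 38 mm across standing 18 mm above the pod, its top 113.5 mm above the bench when up; pressed straight down
- paint_can: dark paint can standing upright on the bench, 84 mm across, 110 mm high, a bystander; origin at the centre of its underside, z up
- mixing_cup: grey open plastic cup standing upright on the bench, 76 mm across the rim, 100 mm high, a bystander; origin at the centre of its underside, z up

How it is judged:
By the outcome, as a careful person would: the job done as asked, in the order asked, and still so for the second after the job is handed in, with the robot touching nothing.
It also fails if it takes over 64 s, if anything falls off the work surface, if the arm or the gripper's body presses on something with over 40 N, if the wrist force passes 120 N, or if a joint passes its speed limit or range.

## Robot

A 6-joint arm with a two-finger parallel gripper is mounted at the origin on the work surface. World frame = base frame: x ahead of the robot, y to its left, z up, the work surface at z = 0. Lengths are in m, angles in rad, forces in N, time in s.
With the tool pointing down it reaches from about 0.4 to 0.825 m from the base axis. Payload 7 kg.
Tool frame: the origin (TCP) lies between the finger pads; the fingertips stand 8 mm ahead of it and the grasp point (between the pads) lies 11 mm behind it (arm.finger_overhang is the distance from the TCP to the fingertips, in m); z points along the fingers, y is the line along which they close (so a half turn about z gives the same grasp; the last joint's range is limited). The gripper opens to 88 mm and grips with 3 to 60 N. Pads are 19 mm wide; open, the fingers measure 130 mm over their backs; the gripper's body (78 mm by 193 mm) begins 47 mm behind the grasp point.
Start: joints at [1.537, 0.359, 0.012, 0, -1.224, -0.288], TCP at [0.213, 0.64, 0.235] pointing down, gripper open.
Joint ranges: [-3.07, 3.07], [-1.43, 2.12], [-1.02, 1.25], [-3.03, 1.67], [-3.05, -0], [-3.03, 3.03]. Speed limits (rad/s): [2.39, 2.39, 3.01, 3.14, 3.14, 3.14].

## Interface

Orientations are given as [roll, pitch, yaw] about the fixed x, y, z axes, in that order (R = Rz(yaw) Ry(pitch) Rx(roll)).
In Python, from station import arm gives the robot as it stands.
- The arm moves only by the tool move_arm, never from a script. Its argument "rows" is text: rows parted by semicolons, each of 7 numbers parted by spaces: the turn, a rotation vector about the tool's x, y, z in degrees, then the shift along the tool's x, y, z in m, then the finger opening in m, from 0 to 0.0876. A call has 1 to 8 rows; each row shifts and turns the commanded pose from where the row before left it, along the tool's axes as they then stand; what a row does not reach is not made up. A row lasts 1/8 s, in which the tool goes at most 62.5 mm and 10.7 degrees, less where a joint would pass 70% of its speed; a pose out of reach is approached as far as the arm can. A call is refused whole if a number of a shift passes 0.0625 or a number of a turn 10.7, either way. A call with a gripper value outside its range is refused whole. The fingers move at their own pace and stop on an object; "squeeze" is the grip in N (left out, the last holds). Time passes only in rows, so rows that do not move let the fingers close. It gives the time, the measured TCP pose, the force, the opening and the grip force at its end, in the units of the state.
- arm.get_state(): the state, without advancing time (a new reading comes with each control period).
- arm.grab_frame(name): name is "side" or "top" or "wrist"; returns (picture, depth): 480x640x3 uint8, blue, green, red; 480x640 float32, m along the optical axis (not along the pixel's ray), 0 where there is no reading.
- arm.camera_model(name): a dict with "mtx" (3x3 intrinsics, pixels), "camera_from_world" (4x4, takes a point from world to camera coordinates); the wrist camera has in their place "mount" (4x4, takes a point from camera to tool coordinates, whose origin is the TCP and whose axes are the flange's). Camera axes: x right, y down, z forward; pixel columns grow to the right and rows downward; lengths in m; the calibration is good to about 2 mm. A picture is of the moment at which its call begins: read the wrist's pose just before it. camera_model takes no time and is no camera call.
- arm.job_done(): hands the job in; it is judged then, once.
The state is a dict: "t": time; "q": joint angles; "qd": joint speeds; "joint_efforts": joint torques, N m; "eef_pos": TCP position; "ee_rot": TCP orientation; "force": force on the tool from outside, world axes, zero at the start; "moment": the same for the moment, N m; "width": finger opening in m; "gripper_force": force on a finger pad.
Only numpy, scipy, OpenCV 4.12 (cv2) and the standard library are available. Lean on these libraries where they do the work, as an engineer would, in place of code of your own. Each camera call takes 0.05 s, during which the arm holds its last target. There are 200 camera calls.

## Working session

There is one attempt and no reset: what is moved stays moved. The work goes in short steps, Python scripts to look and compute and a tool call to move; the robot and the scene stay as the last step left them, time stands still between calls to the robot, and variables do not carry over. Pictures are saved under pics/ and viewed, at most 10 in all, crops included, and the job is handed in when it is done.

Besides the shell and the picture viewer there is one more tool, called after "Request:" as name(argument=value, ...) on one line, values as JSON. move_arm: Moves the arm, as the interface text tells. Its arguments: {"type":"object","properties":{"rows":{"type":"string"},"squeeze":{"type":"number"}},"required":["rows"]}

```bash
ls; mkdir -p pics
python3 - <<'E'
from station import arm
import cv2,numpy as np
s=arm.get_state();print(s)
for n in("top","side"):
    im,d=arm.grab_frame(n);cv2.imwrite(f"pics/{n}0.png",im);np.save(f"pics/{n}0.npy",d)
    m=arm.camera_model(n);print(n,m["mtx"],np.round(m["camera_from_world"],4))
print(arm.camera_model("wrist"))
E
```

```text
pics
{'t': 0.0, 'q': array([ 1.53710959e+00,  3.59363867e-01,  1.10520068e-02, -3.61656883e-04,
       -1.22413275e+00, -2.88079104e-01]), 'qd': array([1.18092779e-03, 1.20207794e-03, 9.74740980e-06, 1.38530492e-03,
       1.88901672e-04, 1.57623937e-04]), 'joint_efforts': array([-9.23747939e-04, -5.82714558e+01,  2.93051273e+01,  6.99724853e+00,
        6.86983185e-03, -1.68769852e-04]), 'eef_pos': array([0.21334638, 0.63987475, 0.23363253]), 'ee_rot': array([ 3.13991570e+00, -1.42369181e-04, -3.21888877e-01]), 'force': array([ 1.35725894,  0.04586979, -0.21623539]), 'moment': array([ 0.02315523, -0.01135962, -0.00809412]), 'gripper_force': 0.0, 'width': 0.08768428361221411}
top [[454.53593949   0.         316.89731445]
 [  0.         454.53593949 238.51937113]
 [  0.           0.           1.        ]] [[-5.000e-04 -9.999e-01  1.090e-02 -6.500e-02]
 [-9.943e-01 -6.000e-04 -1.068e-01  6.140e-01]
 [ 1.068e-01 -1.090e-02 -9.942e-01  8.284e-01]
 [ 0.000e+00  0.000e+00  0.000e+00  1.000e+00]]
side [[466.84725708   0.         315.77866774]
 [  0.         466.84725708 252.37500026]
 [  0.           0.           1.        ]] [[-0.9981 -0.0602 -0.0157  0.6126]
 [-0.0313  0.7044 -0.7091  0.1486]
 [ 0.0538 -0.7072 -0.705   0.7142]
 [ 0.      0.      0.      1.    ]]
{'mtx': array([[348.79893768,   0.        , 322.33498606],
       [  0.        , 348.79893768, 237.56329133],
       [  0.        ,   0.        ,   1.        ]]), 'mount': array([[-4.67100075e-04, -9.57497297e-01, -2.88441862e-01,
         7.73920546e-02],
       [ 9.99999838e-01, -5.40772121e-04,  1.75729848e-04,
         1.10761391e-03],
       [-3.24242171e-04, -2.88441733e-01,  9.57497395e-01,
        -1.49907493e-01],
       [ 0.00000000e+00,  0.00000000e+00,  0.00000000e+00,
         1.00000000e+00]])}
```

View pics/top0.png

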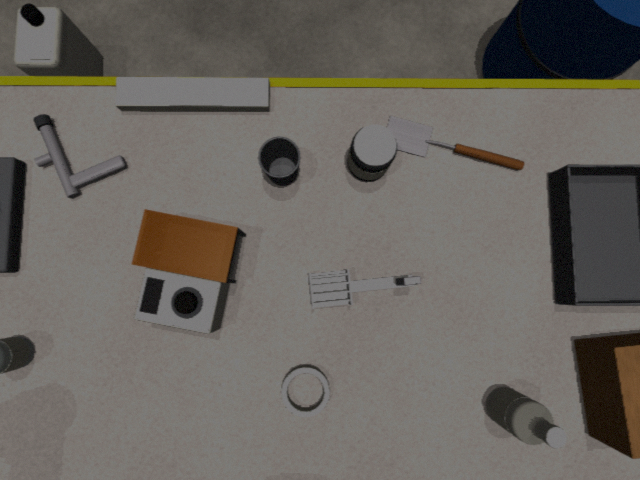

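View pics/side0.png

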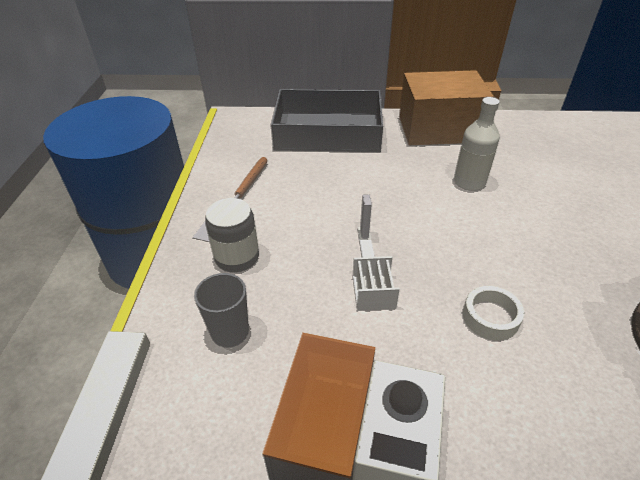

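The top view shows the hood roof (corners about (147,211), (239,228), (229,282), (133,268)) with its mouth on the right, and the start key at (187,302). The carrier rack is at (330,289) with its nose to the left, and its blade is at (407,281). The cup is at (280,160) and the can at (372,150), both clear of the path.

```bash
cat > h.py <<'E'
import numpy as np,cv2
from scipy.spatial.transform import Rotation as R
def ray(m,T,uv,z):
    K=m["mtx"];uv=np.atleast_2d(np.asarray(uv,float))
    d=np.c_[uv,np.ones(len(uv))]@np.linalg.inv(K).T
    Rm=T[:3,:3].T;o=-Rm@T[:3,3];d=d@Rm.T
    return (o+d*((z-o[2])/d[:,2])[:,None])[:,:2]
def cloud(m,T,dep):
    v,u=np.mgrid[:480,:640];K=m["mtx"]
    p=np.stack([(u-K[0,2])/K[0,0]*dep,(v-K[1,2])/K[1,1]*dep,dep],-1)
    return (p-T[:3,3])@T[:3,:3]
def wristT(m,s):
    A=np.eye(4);A[:3,:3]=R.from_euler('xyz',s["ee_rot"]).as_matrix();A[:3,3]=s["eef_pos"]
    return np.linalg.inv(A@m["mount"])
E
python3 - <<'E'
from h import *
from station import arm
np.set_printoptions(precision=4,suppress=True)
for n in("top","side"):
    im=cv2.imread(f"pics/{n}0.png");dep=np.load(f"pics/{n}0.npy");m=arm.camera_model(n);T=m["camera_from_world"]
    P=cloud(m,T,dep);ok=dep>0
    hsv=cv2.cvtColor(im,cv2.COLOR_BGR2HSV)
    near=(P[...,1]>-.3)&(P[...,1]<.4)&(P[...,0]>.3)&(P[...,0]<.75)&ok
    roof=near&(hsv[...,1]>140)&(P[...,2]>.09)&(P[...,2]<.125)
    c=max(cv2.findContours(roof.astype(np.uint8),0,2)[0],key=cv2.contourArea)
    q=cv2.approxPolyDP(c,8,True)[:,0]
    w=ray(m,T,c[:,0],.106).astype(np.float32)
    r=cv2.minAreaRect(w*1000);print(n,"roof z",np.median(P[roof][:,2]),"rect",r);print(cv2.boxPoints(r))
    key=near&(hsv[...,2]<60)&(P[...,2]>.105)&(P[...,2]<.122)
    c=max(cv2.findContours(key.astype(np.uint8),0,2)[0],key=cv2.contourArea)
    (u,rad)=cv2.minEnclosingCircle(c);M=cv2.moments(c);cc=[M['m10']/M['m00'],M['m01']/M['m00']]
    print("key",ray(m,T,[u,cc],.1135),rad)
    # carrier
    reg=(P[...,0]>.4)&(P[...,0]<.58)&(P[...,1]<.07)&(P[...,1]>-.3)&ok
    bl=reg&(P[...,2]>.078)&(P[...,2]<.105)&(P[...,1]<-.1)
    print("blade",bl.sum(),np.median(P[bl],0),P[bl].min(0),P[bl].max(0))
    rk=reg&(P[...,2]>.035)&(P[...,2]<.062)
    c=np.argwhere(rk)[:,::-1];w=ray(m,T,c,.05).astype(np.float32)
    k=cv2.minAreaRect(w*1000);print("rack",rk.sum(),k,w.mean(0))
E
```

```text
top roof z 0.10691793204518099 rect ((593.9190063476562, 163.062255859375), (166.37767028808594, 96.96551513671875), 78.93449401855469)
[[530.3711  90.7254]
 [625.5338  72.1147]
 [657.4669 235.3991]
 [562.3042 254.0098]]
key [[0.4966 0.1592]
 [0.497  0.1592]] 11.531519889831543
blade 146 [ 0.5347 -0.2291  0.0922] [ 0.5277 -0.2462  0.0793] [ 0.5418 -0.2149  0.0964]
rack 531 ((524.8379516601562, -135.2977752685547), (64.76006317138672, 168.21104431152344), 5.811397552490234) [ 0.5204 -0.0951]
side roof z 0.10506575229625542 rect ((593.1834106445312, 165.31210327148438), (165.6571044921875, 96.79351806640625), 79.32514953613281)
[[530.2814  92.8817]
 [625.3998  74.9522]
 [656.0854 237.7425]
 [560.967  255.672 ]]Traceback (most recent call last):
  File "<stdin>", line 16, in <module>
ZeroDivisionError: float division by zero
```

Request:
move_arm(rows="0 0 9.4 0 0 0 0.0876;0 0 9.4 0 0 0 0.0876;0 0 9.4 0 0 0 0.0876;0 0 9.4 0 0 0 0.0876;0 0 9.4 0 0 0 0.0876;0 0 9.4 0 0 0 0.0876;0 0 9.4 0 0 0 0.0876")

```text
t: 0.98
eef_pos: [0.2134, 0.64, 0.234]
ee_rot: [3.141, -0.001, -1.476]
force: [-0.2, 0.2, -0.6]
width: 0.0872
gripper_force: 0.0
```

Request:
move_arm(rows="0 0 0 0.06 -0.029 0 0.0876;0 0 0 0.06 -0.029 0 0.0876;0 0 0 0.06 -0.029 0 0.0876;0 0 0 0.06 -0.029 0 0.0876;0 0 0 0.06 -0.029 0 0.0876;0 0 0 0.06 -0.029 0 0.0876;0 0 0 0.06 -0.029 0 0.0876;0 0 0 0.06 -0.029 0 0.0876")

```text
t: 1.98
eef_pos: [0.4757, 0.2124, 0.2346]
ee_rot: [-3.142, 0.0, -1.47]
force: [1.9, 1.0, 0.2]
width: 0.0877
gripper_force: 0.0
```

Request:
move_arm(rows="0 0 0 0.06 0 0 0.0876;0 0 0 0.06 0 0 0.0876;0 0 0 0.06 0 0 0.0876;0 0 0 0.06 0 0 0.0876;0 0 0 0.06 0 0 0.0876;0 0 0 0.06 0 0 0.0876;0 0 0 0.05 0 0 0.0876;0 0 0 0 0 0 0.0876")

```text
t: 2.98
eef_pos: [0.5158, -0.1966, 0.2337]
ee_rot: [3.14, 0.0, -1.475]
force: [0.3, -0.0, -0.1]
width: 0.0877
gripper_force: 0.0
```

```bash
cat > look.py <<'E'
from h import *
from station import arm
import sys
np.set_printoptions(precision=4,suppress=True)
n=sys.argv[1];s=arm.get_state();im,dep=arm.grab_frame("wrist");m=arm.camera_model("wrist");T=wristT(m,s)
cv2.imwrite(f"pics/{n}.png",im)
P=cloud(m,T,dep);ok=dep>0
# carrier
reg=(P[...,0]>.4)&(P[...,0]<.65)&(P[...,1]<.08)&(P[...,1]>-.32)&ok
b=reg&(P[...,2]>.087)&(P[...,2]<.1)
l=max(cv2.findContours(b.astype(np.uint8),0,2)[0],key=cv2.contourArea)
k=cv2.minAreaRect((ray(m,T,l[:,0],.092)*1000).astype(np.float32));print("blade top",k,np.median(P[b],0))
r=reg&(P[...,2]>.044)&(P[...,2]<.056);r=cv2.morphologyEx(r.astype(np.uint8),cv2.MORPH_CLOSE,np.ones((25,25)))
l=max(cv2.findContours(r,0,2)[0],key=cv2.contourArea)
q=cv2.minAreaRect((ray(m,T,l[:,0],.05)*1000).astype(np.float32));print("rack top",q)
v=np.array(q[0])-np.array(k[0]);print("dist",np.hypot(*v),"yaw",np.degrees(np.arctan2(v[1],v[0])),s["eef_pos"],s["ee_rot"])
E
python3 look.py w1
```

```text
blade top ((532.9550170898438, -233.89939880371094), (13.74078369140625, 29.370813369750977), 6.981409072875977) [ 0.533  -0.2341  0.0916]
rack top ((520.1663208007812, -106.64369201660156), (65.45835876464844, 49.983177185058594), 5.431464195251465)
dist 127.89669918594709 yaw 95.73873210883633 [ 0.5158 -0.1966  0.2337] [ 3.1399  0.     -1.4747]
```

View pics/w1.png

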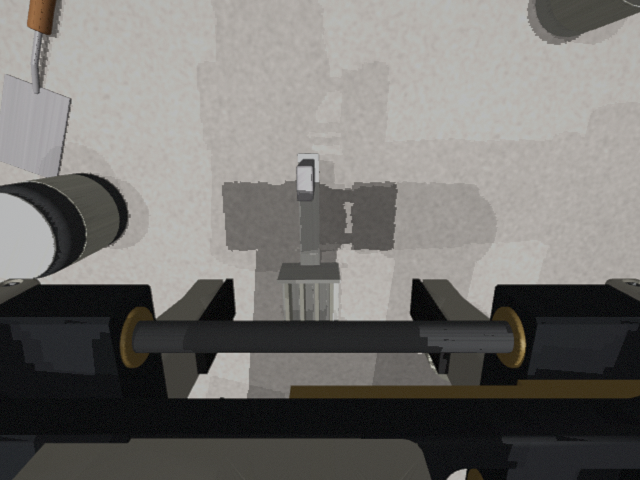

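The blade top is at pixel (307,178) and measures 14×29 mm at z 0.092, which matches the given size. I'll centre on it, go down and grip.

Request:
move_arm(rows="0 0 0 0.039 -0.0135 0 0.0876;0 0 0 0 0 0.05 0.0876;0 0 0 0 0 0.05 0.0876;0 0 0 0 0 0.04 0.0876;0 0 0 0 0 0.0265 0.0876;0 0 0 0 0 0 0.0876;0 0 0 0 0 0 0.03;0 0 0 0 0 0 0.03", squeeze=20)

```text
t: 4.03
eef_pos: [0.5348, -0.2309, 0.0697]
ee_rot: [-3.139, -0.001, -1.47]
force: [0.2, -0.4, 0.5]
width: 0.073
gripper_force: 0.0
```

Request:
move_arm(rows="0 0 0 0 0 0 0.005;0 0 0 0 0 0 0.005;0 0 0 0 0 0 0.005;0 0 0 0 0 0 0.005", squeeze=20)

```text
t: 4.53
eef_pos: [0.5336, -0.2312, 0.0681]
ee_rot: [3.142, 0.0, -1.47]
force: [0.2, -0.2, 0.0]
width: 0.033
gripper_force: 0.0
```

Request:
move_arm(rows="0 0 0 0 0 0 0.005;0 0 0 0 0 0 0.005;0 0 0 0 0 0 0.005;0 0 0 0 0 0 0.005;0 0 0 0 0 0 0.005", squeeze=20)

```text
t: 5.15
eef_pos: [0.5337, -0.2311, 0.068]
ee_rot: [3.142, -0.0, -1.47]
force: [-0.1, -0.6, -1.3]
width: 0.0136
gripper_force: 20.0
```

Request:
move_arm(rows="0 0 2.1 -0.014 0 0 0.005;0 0 2.1 -0.014 0 0 0.005;0 0 2.1 -0.014 0 0 0.005;0 0 2.1 -0.014 0 0 0.005;0 0 2.1 -0.014 0 0 0.005;0 0 2.1 -0.014 0 0 0.005;0 0 2.1 -0.014 0 0 0.005;0 0 2.1 -0.014 0 0 0.005")

```text
t: 6.15
eef_pos: [0.5362, -0.1194, 0.068]
ee_rot: [3.141, -0.0, -1.765]
force: [-0.6, -2.5, -0.3]
width: 0.014
gripper_force: 20.0
```

Run:
```python
from h import *
from station import arm
np.set_printoptions(precision=4,suppress=True)
s=arm.get_state();print(s["eef_pos"],s["ee_rot"],s["force"],s["width"])
im,dep=arm.grab_frame("side");cv2.imwrite("pics/s1.png",im)
it,dt=arm.grab_frame("top");cv2.imwrite("pics/t1.png",it)
for n,i,d in(("side",im,dep),("top",it,dt)):
    m=arm.camera_model(n);T=m["camera_from_world"]
    P=cloud(m,T,d);r=(d>0)&(P[...,0]>.45)&(P[...,0]<.65)&(P[...,1]<.075)&(P[...,1]>-.06)&(P[...,2]>.042)&(P[...,2]<.06)
    uv=np.argwhere(r)[:,::-1];q=cv2.minAreaRect((ray(m,T,uv,.05)*1000).astype(np.float32));print(n,len(uv),q)
```

```text
[ 0.5362 -0.1194  0.068 ] [ 3.1406 -0.0005 -1.7647] [-0.5771 -2.4553 -0.2529] 0.014033326129104929
side 560 ((562.1832275390625, 14.385824203491211), (64.20281982421875, 66.10494232177734), 78.92090606689453)
top 0 ((0.0, 0.0), (0.0, 0.0), 0.0)
```

View pics/s1.png

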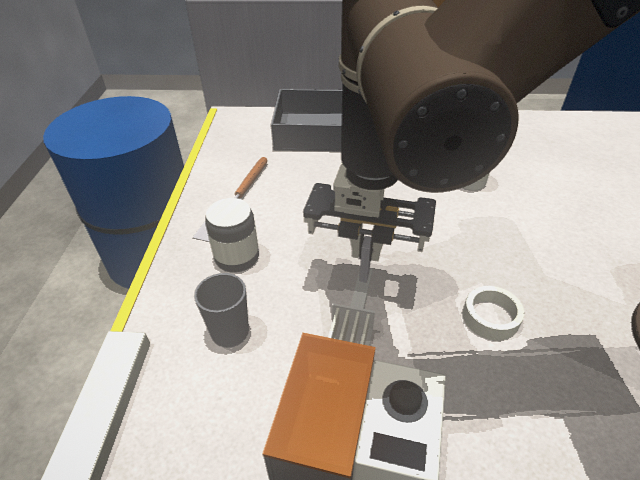

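The carrier is aligned with the tunnel at 78.9° against 79.1°, and its rack end is near pixel (352,325). It sits about 2.5 mm off the axis, so I'll correct that and start inserting.

Request:
move_arm(rows="0 0 0 -0.007 -0.0025 0 0.005;0 0 0 -0.0125 0 0 0.005;0 0 0 -0.0125 0 0 0.005;0 0 0 -0.0125 0 0 0.005;0 0 0 -0.0125 0 0 0.005;0 0 0 -0.0125 0 0 0.005;0 0 0 -0.0125 0 0 0.005;0 0 0 -0.0125 0 0 0.005")

```text
t: 7.25
eef_pos: [0.5574, -0.0264, 0.068]
ee_rot: [3.142, 0.0, -1.763]
force: [0.6, -1.0, -2.4]
width: 0.0136
gripper_force: 20.0
```

Request:
move_arm(rows="0 0 0 -0.0115 0 0 0.005;0 0 0 -0.0115 0 0 0.005;0 0 0 -0.0115 0 0 0.005;0 0 0 -0.0115 0 0 0.005;0 0 0 -0.0115 0 0 0.005;0 0 0 -0.0115 0 0 0.005;0 0 0 -0.0115 0 0 0.005;0 0 0 0 0 0 0.005")

```text
t: 8.25
eef_pos: [0.5732, 0.0529, 0.068]
ee_rot: [-3.141, 0.001, -1.762]
force: [1.2, 1.1, -3.1]
width: 0.014
gripper_force: 20.0
```

Request:
move_arm(rows="0 0 0 0 0 0 0.005;0 0 0 0 0 0 0.005")

```text
t: 8.5
eef_pos: [0.5727, 0.0516, 0.0681]
ee_rot: [-3.142, 0.0, -1.764]
force: [-0.0, 0.1, -2.5]
width: 0.0137
gripper_force: 20.0
```

Run:
```python
from h import *
from station import arm
s=arm.get_state();print(s["eef_pos"],s["ee_rot"],s["force"])
im,d=arm.grab_frame("wrist");cv2.imwrite("pics/w2.png",im)
```

```text
[0.57271477 0.05161008 0.06806258] [-3.14155986e+00  1.55001804e-04 -1.76372208e+00] [-0.01060321  0.14566568 -2.46981086]
```

View pics/w2.png

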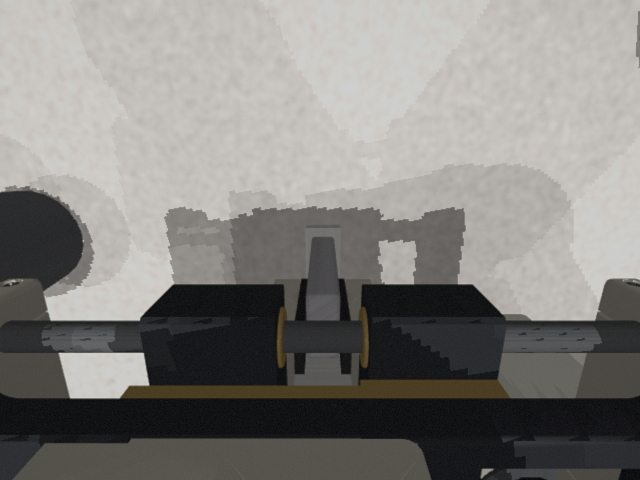

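Request:
move_arm(rows="0 0 0 -0.0025 0 0 0.005;0 0 0 0 0 0 0.005;0 0 0 0 0 0 0.05;0 0 0 0 0 0 0.05;0 0 0 0 0 0 0.05;0 0 0 0 0 -0.01 0.05;0 0 0 0 0 -0.02 0.05;0 0 0 0 0 -0.04 0.05")

```text
t: 9.55
eef_pos: [0.5723, 0.0539, 0.1381]
ee_rot: [3.139, -0.002, -1.764]
force: [-0.3, -0.1, 0.4]
width: 0.0498
gripper_force: 0.0
```

Request:
move_arm(rows="0 0 0 0.05 0 -0.03 0.05;0 0 0 0.06 0 0 0.05;0 0 0 0.06 0 0 0.05;0 0 0 0.03 0 0 0.05;0 0 0 0 0 0 0.05")

```text
t: 10.18
eef_pos: [0.5344, -0.1441, 0.1689]
ee_rot: [-3.141, 0.0, -1.766]
force: [0.7, 1.1, -0.3]
width: 0.0496
gripper_force: 0.0
```

Run:
```python
from h import *
from station import arm
np.set_printoptions(precision=4,suppress=True)
s=arm.get_state();print(s["eef_pos"],s["ee_rot"])
im,d=arm.grab_frame("wrist");cv2.imwrite("pics/w3.png",im)
it,dt=arm.grab_frame("top");cv2.imwrite("pics/t3.png",cv2.resize(it[180:360,100:340],None,fx=3,fy=3))
m=arm.camera_model("top");T=m["camera_from_world"];P=cloud(m,T,dt)
b=(dt>0)&(P[...,2]>.085)&(P[...,2]<.1)&(P[...,1]<.075)&(P[...,1]>-.01)&(P[...,0]>.52)&(P[...,0]<.63)
uv=np.argwhere(b)[:,::-1];print("blade",len(uv),cv2.minAreaRect((ray(m,T,uv,.092)*1000).astype(np.float32)))
```

```text
[ 0.5344 -0.1441  0.1689] [-3.1408  0.0001 -1.7665]
blade 0 ((0.0, 0.0), (0.0, 0.0), 0.0)
```

View pics/t3.png

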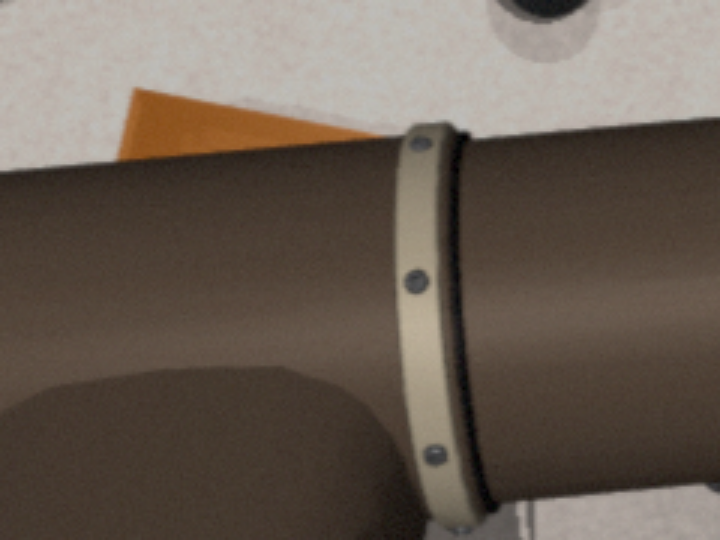

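View pics/w3.png

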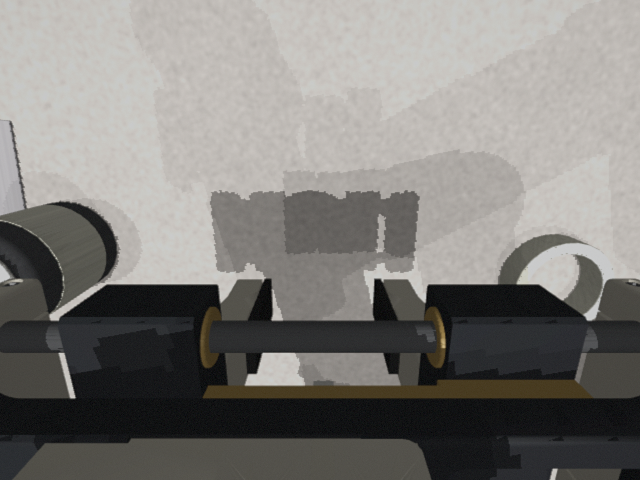

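Neither view shows the flap: the forearm blocks the top camera and the gripper blocks the wrist camera. I'll move the arm aside and look from the top.

Request:
move_arm(rows="0 0 0 0.06 0.02 -0.02 0.05;0 0 0 0.06 0.02 0 0.05;0 0 0 0.06 0.02 0 0.03;0 0 0 0.06 0.02 0 0.01;0 0 0 0.03 0 0 0;0 0 0 0 0 0 0")

```text
t: 11.02
eef_pos: [0.4076, -0.3877, 0.1869]
ee_rot: [3.141, -0.0, -1.765]
force: [0.5, 1.2, -0.6]
width: 0.0155
gripper_force: 0.0
```

Run:
```python
from h import *
from station import arm
np.set_printoptions(precision=4,suppress=True)
s=arm.get_state();print(s["eef_pos"],s["ee_rot"])
it,dt=arm.grab_frame("top");cv2.imwrite("pics/t4.png",cv2.resize(it[190:340,120:320],None,fx=4,fy=4,interpolation=cv2.INTER_CUBIC))
m=arm.camera_model("top");T=m["camera_from_world"];P=cloud(m,T,dt)
b=(dt>0)&(P[...,2]>.085)&(P[...,2]<.1)&(P[...,1]<.072)&(P[...,1]>-.01)&(P[...,0]>.54)&(P[...,0]<.61)
uv=np.argwhere(b)[:,::-1];print("blade",len(uv),cv2.minAreaRect((ray(m,T,uv,.092)*1000).astype(np.float32)))
f=(dt>0)&(P[...,0]>.53)&(P[...,0]<.63)&(P[...,1]>.07)&(P[...,1]<.12)&(P[...,2]<.095)
print(len(P[f]),P[f][::8])
```

```text
[ 0.4076 -0.3877  0.1869] [ 3.1415 -0.0002 -1.7649]
blade 138 ((573.0848388671875, 53.804054260253906), (30.314027786254883, 13.740620613098145), 78.69835662841797)
807 [[ 0.6263  0.0751  0.092 ]
 [ 0.6242  0.0756  0.0661]
 [ 0.6249  0.075   0.0456]
 [ 0.6248  0.0754  0.0308]
 [ 0.6217  0.0795  0.0403]
 [ 0.6264  0.0701  0.0009]
 [ 0.6227  0.0757  0.0158]
 [ 0.6224  0.0837  0.0012]
 [ 0.6103  0.0782  0.0923]
 [ 0.6206  0.078  -0.0001]
 [ 0.6185  0.0858  0.0001]
 [ 0.6185  0.07    0.0008]
 [ 0.6163  0.0794  0.003 ]
 [ 0.6111  0.0842  0.0339]
 [ 0.6145  0.0739  0.0006]
 [ 0.6125  0.0835  0.0015]
 [ 0.6013  0.0796  0.0934]
 [ 0.6106  0.0797  0.0007]
 [ 0.6048  0.085   0.0394]
 [ 0.6088  0.076  -0.0008]
 [ 0.6066  0.0855  0.0007]
 [ 0.5959  0.0811  0.0945]
 [ 0.6048  0.0818 -0.0008]
 [ 0.5989  0.0863  0.0425]
 [ 0.6027  0.0777  0.0003]
 [ 0.6006  0.0891  0.0018]
 [ 0.6007  0.0736  0.0014]
 [ 0.5986  0.085   0.0028]
 [ 0.599   0.0701 -0.0017]
 [ 0.5968  0.0835  0.0002]
 [ 0.5904  0.0878  0.0547]
 [ 0.5948  0.0814  0.0008]
 [ 0.5898  0.0886  0.0387]
 [ 0.5928  0.0793  0.0015]
 [ 0.5887  0.
[... 1096 characters left out ...]
 0.5479  0.0862  0.0019]
 [ 0.5479  0.0707  0.002 ]
 [ 0.546   0.0942  0.0003]
 [ 0.5461  0.0789 -0.0015]
 [ 0.5435  0.0976  0.0251]
 [ 0.5441  0.0864  0.0003]
 [ 0.544   0.0707  0.0017]
 [ 0.5421  0.094   0.0011]
 [ 0.5421  0.0784  0.0014]
 [ 0.5402  0.102  -0.    ]
 [ 0.5401  0.0859  0.003 ]
 [ 0.5402  0.0705  0.0022]
 [ 0.5383  0.0962 -0.0008]
 [ 0.5382  0.0782  0.0024]
 [ 0.5351  0.0924  0.0738]
 [ 0.5363  0.0903 -0.0005]
 [ 0.5363  0.0745  0.0013]
 [ 0.5332  0.0931  0.0887]
 [ 0.5343  0.0932  0.0053]
 [ 0.5344  0.0784  0.0008]
 [ 0.5314  0.105   0.0902]
 [ 0.532   0.0933  0.0377]
 [ 0.5324  0.0844 -0.0003]
 [ 0.5301  0.1044  0.0474]
 [ 0.5305  0.0978  0.0005]
 [ 0.5305  0.0821  0.0014]]
```

View pics/t4.png

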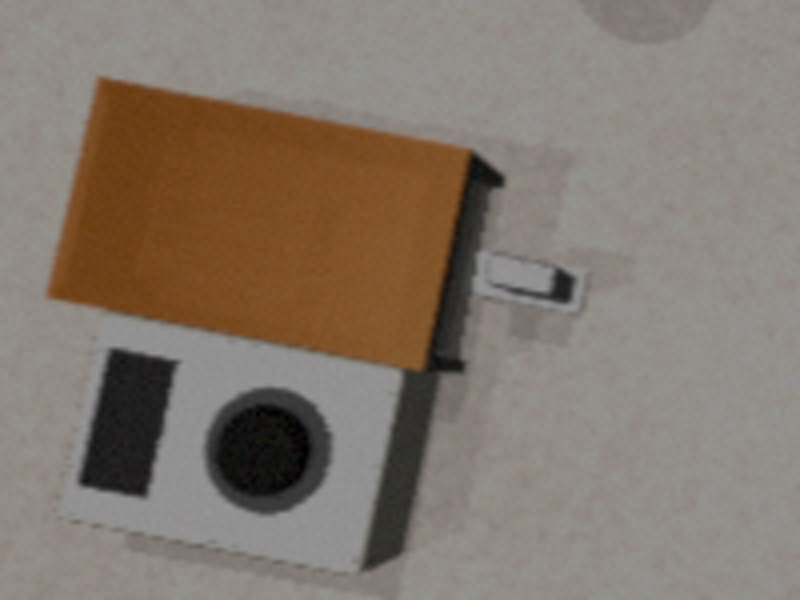

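Depth points at z 0.025–0.047 lie about 7–8 mm inside the mouth, so the flap is hanging shut. Only the stem and blade show outside, with the blade near pixel (520,272) in the crop; that puts the carrier origin about 112 mm in. Next is the key.

Request:
move_arm(rows="0 0 0 -0.0555 0.002 0 0;0 0 0 -0.0555 0.002 0 0;0 0 0 -0.0555 0.002 0 0;0 0 0 -0.0555 0.002 0 0;0 0 0 -0.0555 0.002 0 0;0 0 0 -0.0555 0.002 0 0;0 0 0 -0.0555 0.002 0 0;0 0 0 -0.0555 0.002 0 0")

```text
t: 12.08
eef_pos: [0.4765, 0.0557, 0.1875]
ee_rot: [-3.141, 0.001, -1.761]
force: [1.6, 0.5, 0.8]
width: 0.0006
gripper_force: 0.0
```

Request:
move_arm(rows="0 0 0 -0.0555 0.001 0 0;0 0 0 -0.0555 0.001 0 0;0 0 0 0 0 0 0;0 0 0 0 0 0 0;0 0 0 0 0 0.03 0;0 0 0 0 0 0.02 0;0 0 0 0 0 0 0;0 0 0 0 0 0 0")

```text
t: 13.08
eef_pos: [0.4966, 0.1613, 0.1379]
ee_rot: [-3.141, 0.001, -1.764]
force: [0.1, 0.1, -0.8]
width: 0.0007
gripper_force: 0.0
```

Request:
move_arm(rows="0 0 0 0 0 0.01 0;0 0 0 0 0 0.004 0;0 0 0 0 0 0 0")

```text
t: 13.45
eef_pos: [0.496, 0.1614, 0.1226]
ee_rot: [3.141, -0.001, -1.763]
force: [0.2, 0.2, 0.4]
width: 0.0002
gripper_force: 0.0
```

Request:
move_arm(rows="0 0 0 0 0 0.002 0;0 0 0 0 0 0.001 0;0 0 0 0 0 0 0;0 0 0 0 0 0 0")

```text
t: 13.95
eef_pos: [0.4964, 0.1616, 0.1202]
ee_rot: [-3.141, 0.0, -1.763]
force: [-0.6, -0.9, 4.2]
width: 0.0005
gripper_force: 2.0
```

Request:
move_arm(rows="0 0 0 0 0 0.001 0;0 0 0 0 0 0 0;0 0 0 0 0 0 0")

```text
t: 14.32
eef_pos: [0.4964, 0.1616, 0.1191]
ee_rot: [-3.141, 0.0, -1.763]
force: [-0.2, -0.6, 4.5]
width: 0.0004
gripper_force: 2.5
```

Request:
move_arm(rows="0 0 0 0 0 0.001 0;0 0 0 0 0 0 0;0 0 0 0 0 0 0")

```text
t: 14.7
eef_pos: [0.4964, 0.1616, 0.1181]
ee_rot: [-3.141, 0.0, -1.763]
force: [-0.4, -0.4, 4.2]
width: -0.0003
gripper_force: 2.7
```

Request:
move_arm(rows="0 0 0 0 0 0.001 0;0 0 0 0 0 0 0;0 0 0 0 0 0 0")

```text
t: 15.08
eef_pos: [0.4964, 0.1616, 0.1171]
ee_rot: [-3.141, 0.0, -1.763]
force: [-0.6, 1.1, 4.8]
width: 0.0003
gripper_force: 2.5
```

Request:
move_arm(rows="0 0 0 0 0 0.001 0;0 0 0 0 0 0 0;0 0 0 0 0 0 0")

```text
t: 15.45
eef_pos: [0.4964, 0.1616, 0.116]
ee_rot: [-3.141, 0.0, -1.763]
force: [0.3, 0.9, 4.5]
width: 0.0003
gripper_force: 2.2
```

Request:
move_arm(rows="0 0 0 0 0 0.001 0;0 0 0 0 0 0 0;0 0 0 0 0 0 0")

```text
t: 15.82
eef_pos: [0.4964, 0.1616, 0.1149]
ee_rot: [-3.141, 0.0, -1.763]
force: [0.4, -0.3, 3.6]
width: 0.0007
gripper_force: 1.8
```

The pad force peaked at z 0.118 and has since fallen by a third, so the key has clicked at about 6.6–7 mm. Now I'll go straight up and clear.

Request:
move_arm(rows="0 0 0 0 0 -0.01 0;0 0 0 0 0 -0.04 0;0 0 0 0 0 -0.05 0;0 0 0 0.04 0 0 0;0 0 0 0.06 0 0 0;0 0 0 0.06 0 0 0;0 0 0 0.06 0 0 0;0 0 0 0.06 0 0 0")

```text
t: 16.82
eef_pos: [0.4411, -0.1149, 0.2151]
ee_rot: [3.141, 0.0, -1.763]
force: [1.6, -0.0, 0.7]
width: 0.0002
gripper_force: 0.0
```

Request:
move_arm(rows="0 0 0 0.06 0 0 0;0 0 0 0.06 0 0 0;0 0 0 0.06 0 0 0;0 0 0 0 0 0 0;0 0 0 0 0 0 0")

```text
t: 17.45
eef_pos: [0.4073, -0.2899, 0.2146]
ee_rot: [3.14, 0.001, -1.765]
force: [-0.0, 1.1, -0.0]
width: 0.0002
gripper_force: 0.0
```

Run:
```python
from h import *
from station import arm
np.set_printoptions(precision=4,suppress=True)
s=arm.get_state();print(s["eef_pos"],s["force"])
it,dt=arm.grab_frame("top")
m=arm.camera_model("top");T=m["camera_from_world"];P=cloud(m,T,dt)
b=(dt>0)&(P[...,2]>.085)&(P[...,2]<.1)&(P[...,1]<.072)&(P[...,1]>-.01)&(P[...,0]>.54)&(P[...,0]<.61)
uv=np.argwhere(b)[:,::-1];print("blade",len(uv),cv2.minAreaRect((ray(m,T,uv,.092)*1000).astype(np.float32)))
k=(dt>0)&(np.hypot(P[...,0]-.496,P[...,1]-.16)<.012)&(P[...,2]>.08);print("key z",np.median(P[k][:,2]))
f=(dt>0)&(P[...,0]>.53)&(P[...,0]<.62)&(P[...,1]>.07)&(P[...,1]<.12)&(P[...,2]<.05)&(P[...,2]>.024)
sx=(P[f]-[.578,.0836,0])@[.189,.982,0];print("flap s",np.percentile(sx,[25,50,75]),f.sum())
```

```text
[ 0.4073 -0.2899  0.2146] [-0.0239  1.1248 -0.0028]
blade 140 ((573.0848388671875, 53.804054260253906), (30.314027786254883, 13.740620613098145), 78.69835662841797)
key z 0.11438246616399986
flap s [0.0065 0.0067 0.0069] 118
```

The carrier hasn't moved, the flap is shut, and the key has sprung back up.

```bash
python3 -c "
from station import arm
print(arm.job_done())"
```

```text
the job is handed in; nothing more can be done
None
```

The job is handed in: the carrier is about 112 mm inside the hood with the flap shut behind it, the start key was clicked at about 7 mm and sprang back, and the can and cup were never touched.

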